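# Line up the small upright things by height on the display board

## Robot

A 7-joint arm with a two-finger parallel gripper is mounted at the origin on a cart in front of the work surface, level with it; the furniture and walls round the work are solid. World frame = base frame: x ahead of the robot, y to its left, z up, the work surface at z = 0. Lengths are in m, angles in rad, forces in N, time in s.
With the tool pointing down it reaches from about 0.35 to 0.9 m from the base axis. Payload 8.1 kg.
Tool frame: the origin (TCP) lies at the very end of the fingers, on their centre line; the grasp point (between the pads) lies 19 mm behind it (arm.tcp_to_grasp is the z of the grasp point in the tool frame, in m); z points along the fingers, y is the line along which they close (so a half turn about z gives the same grasp; the last joint's range is limited). The gripper opens to 92 mm and grips with 3 to 60 N. Pads are 19 mm wide; open, the fingers measure 130 mm over their backs; the gripper's body (75 mm by 190 mm) begins 47 mm behind the grasp point.
Start: joints at [1.081, 0.434, 0.025, 1.573, -0.012, 1.134, -0.075], TCP at [0.236, -0.579, 0.227] pointing down, gripper open.
Joint ranges: [-2.62, 2.62], [-0.44, 2.09], [-1.27, 1.32], [0.08, 2.57], [-1.32, 4.46], [0.12, 2], [-2.74, 2.74]. Speed limits (rad/s): [2.22, 2.22, 3.01, 3.01, 3.14, 3.14, 3.14].

## Interface

Orientations are given as a rotation vector (axis times angle).
In Python, from cell import readout, vision, sign_off, arm gives the robot as it stands. The module is installed in compiled form; this text tells all that it offers.
- The arm moves only by the shell command python3 -m creep 'ROWS' [FORCE]. ROWS is JSON, a list of rows, each a list of 5 numbers: the shift along the tool's x, y, z in units of 4 cm (1.0 is 4 cm), then the turn about the tool's z in units of 4 degrees (1.0 is 4 degrees), then the opening, from 0 (shut) to 1 (fully open). A call has 1 to 12 rows; each row shifts and turns the commanded pose from where the row before left it, along the tool's axes as they then stand; what a row does not reach is not made up. A row lasts 1/8 s, in which the tool goes at most 62.5 mm and 10.7 degrees, less where a joint would pass 70% of its speed; a pose out of reach is approached as far as the arm can. A call with a number of a shift or a turn outside -1 to 1 is refused whole. A call with a gripper value outside its range is refused whole. The fingers move at their own pace and stop on an object; FORCE is the grip in N (left out, the last holds). Time passes only in rows, so rows that do not move let the fingers close. It gives the time, the measured TCP pose, the force, the opening and the grip force at its end, in the units of the state.
- readout.observe(): the state, without advancing time (a new reading comes with each control period).
- vision.get_image(name): name is "scene" or "side" or "wrist"; returns a dict with "pixels" (420x560x3 uint8, blue, green, red), "z_map" (420x560 float32, m along the optical axis (not along the pixel's ray), 0 where there is no reading), "camera_matrix" (3x3 intrinsics, pixels), "position" and "rotation" of the camera in the world. Camera axes: x right, y up, looking along -z (the intrinsics and any distortion apply to the point x, -y, -z); pixel columns grow to the right and rows downward; lengths in m; the calibration is good to about 2 mm. A picture is of the moment at which its call begins.
- sign_off(): hands the job in; it is judged then, once.
The state is a dict: "clock": time; "joints": joint angles; "dq": joint speeds; "joint_efforts": joint torques, N m; "position": TCP position; "ee_rot": TCP orientation; "force": force on the tool from outside, world axes, zero at the start; "ft_torque": the same for the moment, N m; "width": opening from 0.0 (shut) to 1.0 (fully open); "gripper_force": force on a finger pad.
Only numpy, scipy, OpenCV 4.12 (cv2) and the standard library are available. Lean on these libraries where they do the work, as an engineer would, in place of code of your own. Each camera call takes 0.05 s, during which the arm holds its last target. There are 200 camera calls.

## Task

Tidy the desk: stand the battery, the lip balm, the charger and the glue stick upright on the wooden board, one in the middle of each cork coaster, in order of height, so that the row rises towards the rubber stamp (the tallest on the coaster next to the stamp, the shortest at the far end). Leave the stamp where it stands.

Things in the scene. Friction and masses are not known exactly. Their poses are not given: they have to be found in the camera images.
- charger_center (a point): white phone charger cube with small metal prongs on one side, which stick out sideways by 16 mm; cube 28 x 28 mm, 32 mm tall, the shortest of the four; its x axis points out of the prong side, so take it across y. This point is in the middle of its body, half-way up (16 mm above its foot); z points up. Loose, standing on the desk (z = 0) near the front edge.
- battery_center (a point): AA battery standing on its end, black with a copper-coloured upper part; 14 mm diameter, 51 mm tall, second shortest. This point is in the middle of its body, half-way up (25.5 mm above its foot); z points up. Loose, standing on the desk (z = 0) near the front edge.
- lip_balm_center (a point): plain pink lip balm tube standing upright; 19 mm diameter, 68 mm tall, second tallest. This point is in the middle of its body, half-way up (34 mm above its foot); z points up. Loose, standing on the desk (z = 0) near the front edge.
- glue_stick_center (a point): white glue stick with a red band, standing upright; 26 mm diameter, 90 mm tall, the tallest; the gripper's body may touch its top if it is gripped below half height. This point is in the middle of its body, half-way up (45 mm above its foot); z points up. Loose, standing on the desk (z = 0) near the front edge.
- board: Long oak display board lying flat on the desk, fixed, 72 x 250 mm, 12 mm thick. Origin: centre of its underside, at desk height; y runs along the board (along the row), x across it. Four cork coasters are let into its top in one row on its centre line, 31 and 93 mm to either side of the middle.
- coaster_a: One of four alike round cork coasters on the board, 52 mm diameter, fixed, neighbours 62 mm apart centre to centre; origin: centre of its underside, 12 mm above the desk; its top is 15 mm above the desk. Which letter is at which place in the row differs from start to start.
- coaster_b: One of four alike round cork coasters on the board, 52 mm diameter, fixed, neighbours 62 mm apart centre to centre; origin: centre of its underside, 12 mm above the desk; its top is 15 mm above the desk. Which letter is at which place in the row differs from start to start.
- coaster_c: One of four alike round cork coasters on the board, 52 mm diameter, fixed, neighbours 62 mm apart centre to centre; origin: centre of its underside, 12 mm above the desk; its top is 15 mm above the desk. Which letter is at which place in the row differs from start to start.
- coaster_d: One of four alike round cork coasters on the board, 52 mm diameter, fixed, neighbours 62 mm apart centre to centre; origin: centre of its underside, 12 mm above the desk; its top is 15 mm above the desk. Which letter is at which place in the row differs from start to start.
- rubber_stamp: Wooden hand stamp with a turned knob, 25 x 54 mm foot, 68 mm tall, loose; it stands on the desk about 170 mm from the middle of the board, just past one end of it (which end differs from start to start; a roll of tape, 50 mm across and 15 mm high, lies past the other end). Origin: centre of its underside. It marks the tall end of the row and is to be left where it is.
Mind the look-alikes: they are no part of the job. What is shaped like the part that bears glue_stick_center but green or purple is not meant.

How it is judged:
At the end, for the whole second after the job is handed in: All four things stand upright (within 0.1 rad) and at rest on the coasters, each within 15 mm of its coaster's centre along and across the row, in order charger, battery, lip balm, glue stick from the end away from the stamp to the end next to the stamp (x of charger_center in the frame of board between -0.015 and 0.015 m and z of charger_center in the frame of board between 0.025 and 0.037 m and angle between each of charger_center, battery_center, lip_balm_center, glue_stick_center's own z axis and vertical below 0.1 rad and linear speed of each of charger, battery, lip_balm, glue_stick below 0.02 m/s and angular speed of each of charger, battery, lip_balm, glue_stick below 0.3 rad/s and x of battery_center in the frame of board between -0.015 and 0.015 m and z of battery_center in the frame of board between 0.0345 and 0.0465 m and x of lip_balm_center in the frame of board between -0.015 and 0.015 m and z of lip_balm_center in the frame of board between 0.043 and 0.055 m and x of glue_stick_center in the frame of board between -0.015 and 0.015 m and z of glue_stick_center in the frame of board between 0.054 and 0.066 m and ((y of rubber_stamp in the frame of board above 0 m and y of charger_center in the frame of board between -0.108 and -0.078 m and y of battery_center in the frame of board between -0.046 and -0.016 m and y of lip_balm_center in the frame of board between 0.016 and 0.046 m and y of glue_stick_center in the frame of board between 0.078 and 0.108 m) or (y of rubber_stamp in the frame of board below 0 m and y of charger_center in the frame of board between 0.078 and 0.108 m and y of battery_center in the frame of board between 0.016 and 0.046 m and y of lip_balm_center in the frame of board between -0.046 and -0.016 m and y of glue_stick_center in the frame of board between -0.108 and -0.078 m))); the robot touches nothing.
It fails at once if the rubber stamp is shifted by more than 25 mm or tipped over (distance of rubber_stamp from where it was at the start of the episode above 0.025 m or angle between rubber_stamp's own z axis and vertical above 0.5 rad).
It also fails if it takes over 99 s, if anything falls off the work surface, if the arm or the gripper's body presses on something with over 40 N, if the wrist force passes 120 N, or if a joint passes its speed limit or range.

## Working session

There is one attempt and no reset: what is moved stays moved. The work goes in short steps, Python scripts to look and compute and a shell command to move; the robot and the scene stay as the last step left them, time stands still between calls to the robot, and variables do not carry over. Pictures are saved under pics/ and viewed, at most 14 in all, crops included, and the job is handed in when it is done.

```bash
mkdir -p pics; cat > h.py <<'E'
import numpy as np, cv2
from cell import readout, vision, sign_off, arm
def grab(n,f=None):
    d=vision.get_image(n)
    if f: cv2.imwrite('pics/'+f,d['pixels'])
    return d
def world(d,u,v,z=None):
    """pixel -> world via depth map"""
    K=d['camera_matrix']; zz=d['z_map'][int(v),int(u)] if z is None else z
    p=np.array([(u-K[0,2])/K[0,0]*zz,-(v-K[1,2])/K[1,1]*zz,-zz])
    R=np.array(d['rotation']); 
    if R.shape!=(3,3): R=cv2.Rodrigues(R)[0]
    return R@p+np.array(d['position'])
def cloud(d):
    K=d['camera_matrix'];z=d['z_map'];v,u=np.mgrid[:z.shape[0],:z.shape[1]]
    P=np.stack([(u-K[0,2])/K[0,0]*z,-(v-K[1,2])/K[1,1]*z,-z],-1)
    R=np.array(d['rotation'])
    if R.shape!=(3,3): R=cv2.Rodrigues(R)[0]
    return P@R.T+np.array(d['position'])
E
python3 - <<'E'
from h import *
for n in('scene','side','wrist'):
    d=grab(n,n+'0.png'); print(n,d['position'],d['rotation'],d['camera_matrix'].tolist(),[k for k in d])
print(readout.observe(),arm.tcp_to_grasp)
E
```

```text
scene [-0.00318664 -0.64457017  0.50153958] [ 0.96098161 -0.38773371 -0.69715233] [[441.44043116131706, 0.0, 276.6992522544147], [0.0, 441.44043116131706, 210.24999813550633], [0.0, 0.0, 1.0]] ['pixels', 'z_map', 'camera_matrix', 'position', 'rotation']
side [ 0.20956861 -0.86010227  0.4971515 ] [ 1.04720296 -0.201942   -0.30940233] [[424.99883474722986, 0.0, 274.88918296943183], [0.0, 424.99883474722986, 213.83407491556954], [0.0, 0.0, 1.0]] ['pixels', 'z_map', 'camera_matrix', 'position', 'rotation']
wrist [ 0.30233749 -0.55004742  0.38385285] [-0.23896741  0.16112662 -1.17649901] [[300.6520709519041, 0.0, 281.30581928834766], [0.0, 300.6520709519041, 206.30433658513425], [0.0, 0.0, 1.0]] ['pixels', 'z_map', 'camera_matrix', 'position', 'rotation']
{'clock': 0.15, 'joints': array([ 1.08141607,  0.43504868,  0.02498671,  1.57391906, -0.01159934,
        1.13398659, -0.07512259]), 'dq': array([-2.15772659e-03, -1.26094839e-03, -7.24291172e-06, -3.35843340e-03,
        6.29523061e-04, -5.40764424e-05,  1.95331496e-04]), 'joint_efforts': array([ 2.20562753e-03, -6.68262863e+01,  9.86393653e-01, -3.14691389e+01,
       -6.04759553e-02,  3.92826623e-02,  1.15727548e-04]), 'position': array([ 0.23555167, -0.5784788 ,  0.22612227]), 'ee_rot': array([-3.08191479e+00, -6.03390668e-01,  5.45456004e-04]), 'force': array([-0.07297614,  0.77776515,  0.96704602]), 'ft_torque': array([-0.03000368, -0.0382539 , -0.0122522 ]), 'gripper_force': 0.0, 'width': 1.001280307522907} -0.0188
```

View pics/scene0.png

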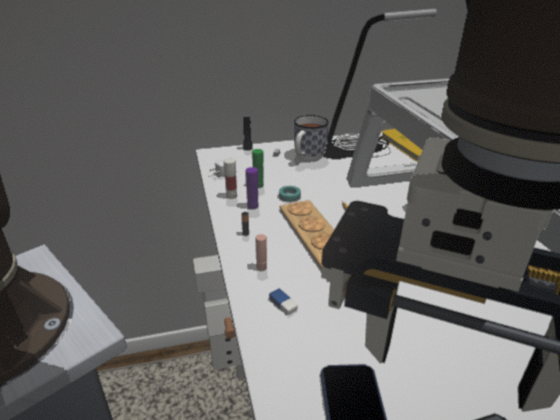

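View pics/side0.png

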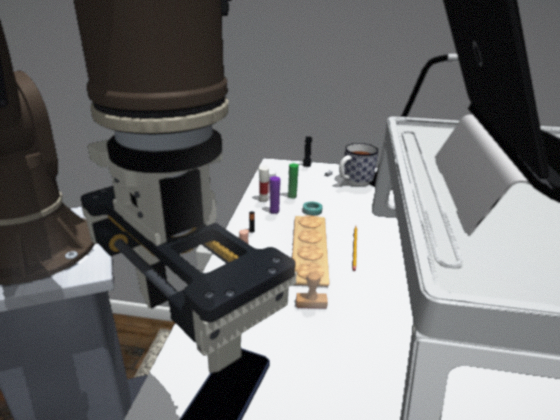

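Scene: glue stick, white with a red band, at (231,178). Its look-alikes are purple (252,188) and green (258,168), so the white/red one fits. Battery is at (245,223), pink lip balm at (261,252), and the charger is probably the white thing at (222,168). Side: stamp at (312,290), which is the near end of the board, and tape at (312,208). I'll confirm with an enlarged crop and measure.

```bash
python3 - <<'E'
from h import *
d=cv2.imread('pics/scene0.png'); a=cv2.resize(d[130:290,190:350],None,fx=3.7,fy=3.7,interpolation=cv2.INTER_CUBIC); cv2.imwrite('pics/crop0.png',a)
def comps(n,box):
    d=grab(n); P=cloud(d); x0,y0,x1,y1=box
    m=(P[...,2]>0.02)&(P[...,2]<0.12)&(d['z_map']>0); M=np.zeros_like(m);M[y0:y1,x0:x1]=m[y0:y1,x0:x1]
    c,l,s,ce=cv2.connectedComponentsWithStats(M.astype(np.uint8))
    for i in range(1,c):
        if s[i,4]<25: continue
        q=P[l==i]; b=d['pixels'][l==i].mean(0)
        print(n,ce[i].round(),s[i,4],'lo',np.percentile(q,5,0).round(3),'hi',np.percentile(q,95,0).round(3),'med',np.median(q,0).round(3),'bgr',b.round())
comps('scene',(195,130,330,330)); comps('side',(225,150,380,320))
d=grab('side');P=cloud(d)
h=cv2.cvtColor(d['pixels'],cv2.COLOR_BGR2HSV)
m=(P[...,2]>0.006)&(P[...,2]<0.02)
M=np.zeros_like(m);M[212:290,288:332]=m[212:290,288:332]
q=P[M][:,:2].astype(np.float32); print('board',cv2.minAreaRect(q),len(q),np.median(P[M][:,2]))
E
```

```text
scene [274. 138.] 1623 lo [0.635 0.031 0.022] hi [0.834 0.315 0.083] med [0.766 0.08  0.041] bgr [83. 82. 82.]
scene [254. 175.] 678 lo [ 0.514 -0.029  0.025] hi [0.602 0.046 0.089] med [ 0.529 -0.016  0.065] bgr [82. 73. 71.]
scene [228. 173.] 447 lo [0.509 0.037 0.022] hi [0.568 0.154 0.089] med [0.517 0.043 0.053] bgr [104. 106. 116.]
scene [245. 219.] 117 lo [ 0.441 -0.093  0.022] hi [ 0.452 -0.083  0.05 ] med [ 0.445 -0.09   0.038] bgr [73. 76. 85.]
scene [261. 248.] 297 lo [ 0.391 -0.195  0.023] hi [ 0.406 -0.18   0.067] med [ 0.396 -0.191  0.049] bgr [ 99. 106. 125.]
side [348. 165.] 1774 lo [ 0.683 -0.133  0.022] hi [0.839 0.289 0.096] med [0.774 0.052 0.049] bgr [101.  97.  96.]
side [292. 177.] 280 lo [0.585 0.033 0.024] hi [0.607 0.048 0.09 ] med [0.594 0.037 0.06 ] bgr [ 85. 119.  76.]
side [269. 184.] 682 lo [ 0.51  -0.028  0.024] hi [0.574 0.139 0.09 ] med [0.522 0.038 0.057] bgr [130. 107. 127.]
side [251. 218.] 96 lo [ 0.441 -0.093  0.022] hi [ 0.453 -0.082  0.05 ] med [ 0.445 -0.09   0.037] bgr [ 94.  99. 111.]
side [243. 234.] 103 lo [ 0.391 -0.193  0.051] hi [ 0.407 -0.178  0.068] med [ 0.4   -0.19   0.065] bgr [141. 152. 183.]
side [312. 284.] 296 lo [ 0.462 -0.361  0.023] hi [ 0.479 -0.346  0.067] med [ 0.469 -0.355  0.055] bgr [110. 133. 158.]
board ((0.5454382300376892, -0.18016289174556732), (0.2795783281326294, 0.07191584259271622), 65.8465576171875) 2132 0.013667450795740083
```

View pics/crop0.png

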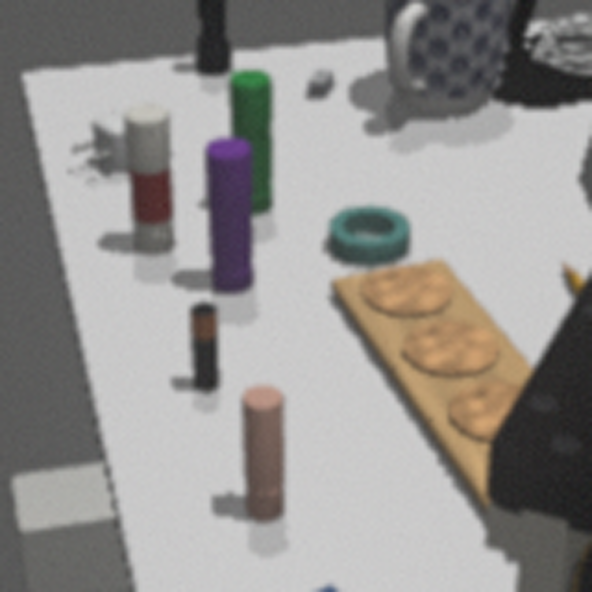

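The crop confirms them: the glue stick is white with a red band at scene (231,178), between the purple and green look-alikes. The charger is just behind it with its prongs to the left, around (222,168). Next I move over the board for a closer look.

```bash
cat >> h.py <<'E'
def to(x,y,z,s=None):
    s=s or readout.observe(); R=cv2.Rodrigues(np.array(s['ee_rot']))[0]
    d=R.T@(np.array([x,y,z])-s['position'])/0.04
    return d.round(2)
def yaw():
    R=cv2.Rodrigues(np.array(readout.observe()['ee_rot']))[0]; return np.degrees(np.arctan2(R[1,0],R[0,0])).round(1)
E
python3 -m creep '[[0.82,-0.25,-0.1,-1,1],[0.82,-0.25,-0.1,-1,1],[0.82,-0.25,-0.1,-1,1],[0.82,-0.25,-0.1,-1,1],[0.82,-0.25,-0.1,-1,1],[0.82,-0.25,-0.1,-1,1],[0.82,-0.25,-0.1,-1,1],[0.82,-0.25,-0.1,-1,1],[0.82,-0.25,-0.1,-1,1],[0.82,-0.25,-0.1,-1,1],[0.82,-0.25,-0.1,-1,1],[0,0,0,0,1]]'
python3 - <<'E'
from h import *
grab('wrist','w1.png');print(readout.observe()['position'],yaw())
E
```

```text
clock: 1.8
position: [0.4257, -0.2592, 0.2714]
ee_rot: [2.626, 1.724, 0.002]
force: [-0.5, -1.6, 0.3]
width: 1.005
gripper_force: 0.0
[ 0.42510819 -0.26118729  0.27113144] 66.4
```

View pics/w1.png

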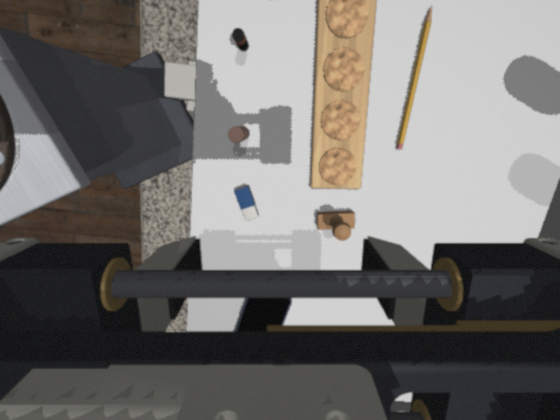

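Wrist view: coasters at (347,15), (344,69), (341,119), (337,167); stamp (335,222); lip balm (238,133); battery (240,40). I'll measure these.

```bash
python3 - <<'E'
from h import *
d=grab('wrist');P=cloud(d); R=None
for n,b,zl in(('lip',(215,115,262,160),.06),('bat',(225,20,262,60),.043)):
    x0,y0,x1,y1=b;q=P[y0:y1,x0:x1].reshape(-1,3);q=q[(q[:,2]>zl)&(q[:,2]<.1)];print(n,len(q),np.median(q,0).round(4),((q.min(0)+q.max(0))/2).round(4),np.ptp(q,0).round(3))
m=(P[...,2]>.007)&(P[...,2]<.022);M=np.zeros(m.shape,np.uint8);M[0:195,305:385]=m[0:195,305:385];M=cv2.morphologyEx(M,cv2.MORPH_OPEN,np.ones((5,5)))
q=P[M>0][:,:2].astype(np.float32);r=cv2.minAreaRect(q);print(r,cv2.boxPoints(r).round(3).tolist())
h=cv2.cvtColor(d['pixels'],cv2.COLOR_BGR2HSV)
for c in((333,180),(360,100),(341,119),(344,69),(337,160)):print(c,h[c[1],c[0]],P[c[1],c[0]].round(4))
# coasters by height
C=((P[...,2]>.0138)&(P[...,2]<.02)).astype(np.uint8)*(M>0);C=cv2.morphologyEx(C.astype(np.uint8),cv2.MORPH_OPEN,np.ones((5,5)))
n,l,s,ce=cv2.connectedComponentsWithStats(C)
for i in range(1,n):
    if s[i,4]>200:
        e=cv2.minEnclosingCircle(P[l==i][:,:2].astype(np.float32));print(ce[i].round(),s[i],e)
E
```

```text
lip 223 [ 0.4007 -0.1834  0.0671] [ 0.4005 -0.1832  0.0648] [0.018 0.019 0.009]
bat 154 [ 0.448  -0.0853  0.0492] [ 0.4479 -0.0841  0.0476] [0.014 0.015 0.009]
((0.5372228622436523, -0.19948020577430725), (0.2311316579580307, 0.07218044996261597), 65.8210678100586) [[0.4569999873638153, -0.28999999165534973], [0.5230000019073486, -0.3199999928474426], [0.6169999837875366, -0.10899999737739563], [0.5519999861717224, -0.07900000363588333]]
(333, 180) [ 15 103 158] [ 0.4893 -0.2939  0.0151]
(360, 100) [ 17  94 197] [ 0.5603 -0.2095  0.0113]
(341, 119) [ 16 101 205] [ 0.5284 -0.2217  0.0146]
(344, 69) [ 17 100 206] [ 0.5536 -0.166   0.0135]
(337, 160) [ 15 106 178] [ 0.5042 -0.27    0.0158]
[347. 163.] [338 149  18  31 328] ((0.5130144357681274, -0.28029823303222656), 0.021104831248521805)
```

Board centre is about (0.5405, -0.193), row direction 66° away from the stamp. Coaster targets: glue (.502,-.278), lip balm (.528,-.221), battery (.553,-.165), charger (.579,-.108). Lip balm first.

```bash
python3 - <<'E'
from h import *
print(to(.4006,-.1833,.12),to(.4006,-.1833,.025),yaw())
E
```

```text
[ 1.57 -1.35  3.77] [ 1.57 -1.35  6.15] 66.2
```

```bash
python3 -m creep '[[0.5,-0.45,0.9,0,0.7],[0.5,-0.45,0.9,0,0.7],[0.57,-0.45,0.9,0,0.7],[0,0,0.9,0,0.7],[0,0,0,0,0.7]]'
python3 - <<'E'
from h import *
print(readout.observe()['position'],to(.4006,-.1833,.025),yaw())
E
```

```text
clock: 2.52
position: [0.3988, -0.1837, 0.125]
ee_rot: [-2.63, -1.712, 0.005]
force: [-0.5, 0.0, 0.9]
width: 0.701
gripper_force: 0.0
[ 0.39875835 -0.18372689  0.1250208 ] [0.03 0.05 2.5 ] 66.1
```

```bash
python3 -m creep '[[0.03,0.05,0.7,0,0.7],[0,0,0.7,0,0.7],[0,0,0.7,0,0.7],[0,0,0.4,0,0.7],[0,0,0,0,0.2],[0,0,0,0,0],[0,0,0,0,0],[0,0,0,0,0],[0,0,0,0,0]]' 15 && python3 -m creep '[[0,0,-0.5,0,0],[0,0,-0.8,0,0],[0,0,-0.6,0,0],[0,0,0,0,0]]'
python3 - <<'E'
from h import *
print(to(.5278,-.2213,.060),to(.5278,-.2213,.043),yaw())
E
```

```text
clock: 3.65
position: [0.4031, -0.1835, 0.027]
ee_rot: [2.632, 1.714, 0.0]
force: [-0.4, -0.5, -0.6]
width: 0.205
gripper_force: 9.3
clock: 4.15
position: [0.4041, -0.1838, 0.1042]
ee_rot: [2.63, 1.713, 0.003]
force: [-0.2, -0.3, -1.4]
width: 0.204
gripper_force: 15.0
[0.39 3.2  1.12] [0.39 3.2  1.54] 66.1
```

```bash
python3 -m creep '[[0.1,0.8,0,0,0],[0.1,0.8,0,0,0],[0.1,0.8,0.3,0,0],[0.1,0.8,0.4,0,0],[0,0,0.4,0,0],[0,0,0,0,0],[0,0,0,0,0]]'
python3 - <<'E'
from h import *
s=readout.observe();print(s['force'],s['width'],to(.5278,-.2213,.0425),yaw())
E
```

```text
clock: 5.03
position: [0.5256, -0.2203, 0.0587]
ee_rot: [-2.632, -1.714, 0.001]
force: [0.0, -0.0, 0.1]
width: 0.207
gripper_force: 15.0
[ 0.01295754 -0.04919604  0.13505041] 0.20730730653324192 [-0.    0.06  0.41] 66.2
```

```bash
python3 -m creep '[[0,0.06,0.2,0,0],[0,0,0.2,0,0],[0,0,0.01,0,0],[0,0,0,0,0.4],[0,0,0,0,0.6],[0,0,0,0,0.6],[0,0,-0.6,0,0.6],[0,0,-0.8,0,0.6],[0,0,-0.6,0,0.6]]' && python3 -m creep '[[0.57,-0.8,0,0,0.6],[0.57,-0.8,0,0,0.6],[0.57,-0.8,0,0,0.6],[0.57,-0.8,0,0,0.6],[0,0,0,0,0.6],[0,0,0,0,0.6]]'
python3 - <<'E'
from h import *
print(readout.observe()['width'],to(.448,-.0848,.012),yaw())
E
```

```text
clock: 6.15
position: [0.529, -0.2215, 0.1236]
ee_rot: [2.632, 1.714, 0.001]
force: [0.8, -1.0, 0.7]
width: 0.6
gripper_force: 0.0
clock: 6.9
position: [0.449, -0.0868, 0.1226]
ee_rot: [2.632, 1.714, 0.001]
force: [0.3, -0.1, 0.4]
width: 0.6
gripper_force: 0.0
0.599655080512657 [ 0.04 -0.05  2.77] 66.2
```

```bash
python3 -m creep '[[0.04,-0.05,0.7,0,0.6],[0,0,0.7,0,0.6],[0,0,0.7,0,0.6],[0,0,0.5,0,0.6],[0,0,0.15,0,0.4],[0,0,0,0,0],[0,0,0,0,0],[0,0,0,0,0],[0,0,0,0,0]]' 15 && python3 -m creep '[[0,0,-0.5,0,0],[0,0,-0.8,0,0],[0,0,-0.6,0,0],[0,0,0,0,0]]'
python3 - <<'E'
from h import *
print(to(.5532,-.1647,.045),yaw())
E
```

```text
clock: 8.02
position: [0.4477, -0.0842, 0.0128]
ee_rot: [2.632, 1.714, 0.001]
force: [-0.8, -0.4, 3.5]
width: 0.147
gripper_force: 15.0
clock: 8.52
position: [0.4486, -0.0842, 0.0899]
ee_rot: [2.63, 1.713, 0.004]
force: [0.6, -0.4, 0.1]
width: 0.149
gripper_force: 15.0
[-0.78  3.2   1.13] 66.1
```

```bash
python3 -m creep '[[-0.2,0.8,0,0,0],[-0.2,0.8,0,0,0],[-0.2,0.8,0.3,0,0],[-0.18,0.8,0.4,0,0],[0,0,0.4,0,0],[0,0,0,0,0],[0,0,0,0,0]]'
python3 - <<'E'
from h import *
s=readout.observe();print(s['force'],s['width'],to(.5532,-.1647,.0285),yaw())
E
```

```text
clock: 9.4
position: [0.5511, -0.1635, 0.0443]
ee_rot: [-2.631, -1.716, 0.001]
force: [0.8, 0.3, 0.1]
width: 0.152
gripper_force: 15.0
[0.76928688 0.26942674 0.05142563] 0.15180537470689096 [-0.01  0.06  0.4 ] 66.2
```

```bash
python3 -m creep '[[0,0.06,0.2,0,0],[0,0,0.2,0,0],[0,0,0,0,0],[0,0,0,0,0.4],[0,0,0,0,0.6],[0,0,0,0,0.6],[0,0,-0.6,0,0.6],[0,0,-0.8,0,0.6],[0,0,-0.8,0,0.6],[0,0,-0.9,0,0.6],[0,0,-0.9,0,0.6],[0,0,-0.9,0,0.6]]' && python3 -m creep '[[0.65,-0.6,0,0,0.6],[0.65,-0.6,0,0,0.6],[0.65,-0.6,0,0,0.6],[0.65,-0.6,0,0,0.6],[0,0,0,0,0.6],[0,0,0,0,0.6]]'
python3 - <<'E'
from h import *
d=grab('wrist','w2.png');P=cloud(d);print(readout.observe()['position'],yaw())
m=((P[...,2]>.02)&(P[...,2]<.12)).astype(np.uint8);m[230:]=0
n,l,s,ce=cv2.connectedComponentsWithStats(m)
for i in range(1,n):
    if s[i,4]>60:
        q=P[l==i];t=q[q[:,2]>np.percentile(q[:,2],97)-.006];print(ce[i].round(),s[i,4],((t.min(0)+t.max(0))/2).round(4),np.ptp(t,0).round(3),t[:,2].max().round(3),d['pixels'][l==i].mean(0).round())
E
```

```text
clock: 10.9
position: [0.5538, -0.1652, 0.2256]
ee_rot: [2.632, 1.715, 0.0]
force: [0.2, -0.7, -0.7]
width: 0.598
gripper_force: 0.0
clock: 11.65
position: [0.5084, -0.032, 0.2244]
ee_rot: [2.632, 1.714, -0.0]
force: [0.2, 0.1, 0.4]
width: 0.602
gripper_force: 0.0
[ 0.50842859 -0.03244435  0.22432016] 66.1
[270.   7.] 428 [0.5751 0.1474 0.0308] [0.028 0.019 0.007] 0.034 [184. 184. 185.]
[498.   8.] 1466 [0.7692 0.0457 0.0808] [0.068 0.029 0.01 ] 0.086 [82. 81. 81.]
[334.  84.] 922 [0.5985 0.0469 0.0884] [0.026 0.026 0.007] 0.092 [ 95. 145.  80.]
[259. 113.] 676 [0.5218 0.0517 0.0891] [0.026 0.026 0.006] 0.092 [212. 214. 216.]
[524. 182.] 3620 [ 0.7308 -0.1367  0.1154] [0.029 0.024 0.009] 0.12 [114. 114. 114.]
[291. 172.] 686 [ 0.5267 -0.0149  0.0883] [0.026 0.026 0.007] 0.092 [97. 53. 79.]
```

View pics/w2.png

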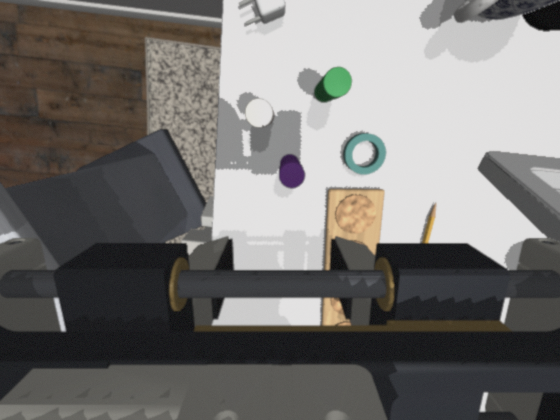

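Wrist view: white glue-stick top at (259,113) → (0.522,0.052), z 0.09, 26 mm across, as described; purple (291,172), green (334,84), charger (270,7) with its prongs to the left. Grasping the white one.

```bash
python3 - <<'E'
from h import *
print(to(.5218,.0517,.039))
E
```

```text
[ 2.06 -0.55  4.63]
```

```bash
python3 -m creep '[[0.7,-0.2,0.2,0,0.6],[0.7,-0.2,0.4,0,0.6],[0.66,-0.15,0.5,0,0.6],[0,0,0.5,0,0.6],[0,0,0,0,0.6]]'
python3 - <<'E'
from h import *
print(to(.5218,.0517,.039),yaw())
E
```

```text
clock: 12.32
position: [0.5208, 0.0517, 0.1589]
ee_rot: [-2.632, -1.713, 0.005]
force: [-0.1, -0.1, -0.2]
width: 0.597
gripper_force: 0.0
[0.02 0.03 3.  ] 66.1
```

```bash
python3 -m creep '[[0.02,0.03,0.7,0,0.6],[0,0,0.7,0,0.6],[0,0,0.7,0,0.6],[0,0,0.6,0,0.6],[0,0,0.3,0,0.6],[0,0,0,0,0.2],[0,0,0,0,0],[0,0,0,0,0],[0,0,0,0,0]]' 18 && python3 -m creep '[[0,0,-0.5,0,0],[0,0,-0.8,0,0],[0,0,-0.8,0,0],[0,0,-0.8,0,0],[0,0,-0.3,0,0],[0,0,0,0,0]]'
python3 - <<'E'
from h import *
print(to(.5024,-.2778,.075),yaw())
E
```

```text
clock: 13.45
position: [0.5234, 0.0532, 0.0411]
ee_rot: [2.632, 1.714, 0.002]
force: [-0.2, -0.4, 4.7]
width: 0.283
gripper_force: 18.0
clock: 14.2
position: [0.5231, 0.0531, 0.1686]
ee_rot: [2.632, 1.714, 0.001]
force: [0.6, -0.8, -0.9]
width: 0.289
gripper_force: 18.0
[-7.78  2.87  2.34] 66.1
```

```bash
python3 -m creep '[[-0.5,0,0,0,0],[-0.9,0.3,0,0,0],[-0.9,0.4,0,0,0],[-0.9,0.4,0,0,0],[-0.9,0.4,0,0,0],[-0.9,0.4,0,0,0],[-0.9,0.4,0,0,0],[-0.9,0.3,0,0,0],[-0.6,0.27,0,0,0],[-0.38,0,0,0,0],[0,0,0,0,0],[0,0,0,0,0]]' && python3 -m creep '[[0,0,0.6,0,0],[0,0,0.8,0,0],[0,0,0.8,0,0],[0,0,0.15,0,0],[0,0,0,0,0],[0,0,0,0,0]]'
python3 - <<'E'
from h import *
s=readout.observe();print(s['force'],s['width'],to(.5024,-.2778,.0565),yaw())
E
```

```text
clock: 15.7
position: [0.502, -0.2765, 0.1681]
ee_rot: [-2.631, -1.716, -0.0]
force: [-0.8, -0.4, -0.5]
width: 0.283
gripper_force: 18.0
clock: 16.45
position: [0.503, -0.278, 0.0757]
ee_rot: [2.631, 1.714, 0.002]
force: [0.1, -0.3, -0.5]
width: 0.284
gripper_force: 18.0
[ 0.12429648 -0.32562156 -0.5014573 ] 0.2835964911728295 [-0.   -0.02  0.48] 66.2
```

```bash
python3 -m creep '[[0,0,0.25,0,0],[0,0,0.22,0,0],[0,0,0,0,0],[0,0,0,0,0.4],[0,0,0,0,0.6],[0,0,0,0,0.6],[0,0,-0.6,0,0.6],[0,0,-0.8,0,0.6],[0,0,-0.9,0,0.6],[0,0,-0.9,0,0.6],[0,0,-0.9,0,0.6],[0,0,0,0,0.6]]' && python3 -m creep '[[0.6,-0.2,0,0,0.6],[0.9,-0.3,0,0,0.6],[0.9,-0.3,0,0,0.6],[0.9,-0.3,0,0,0.6],[0.9,-0.3,0,0,0.6],[0.9,-0.3,0,0,0.6],[0.9,-0.3,0,0,0.6],[0.9,-0.3,0,0,0.6],[0.8,-0.1,0,0,0.6],[0.4,0,0,0,0.6],[0,0,0,0,0.6],[0,0,0,0,0.6]]'
python3 - <<'E'
from h import *
d=grab('wrist');P=cloud(d);print(readout.observe()['position'],yaw())
m=((P[...,2]>.024)&(P[...,2]<.04)&(np.hypot(P[...,0]-.575,P[...,1]-.145)<.045)).astype(np.uint8)
n,l,s,ce=cv2.connectedComponentsWithStats(m);i=1+s[1:,4].argmax();q=P[l==i];t=q[q[:,2]>.028]
print(ce[i],s[i],cv2.minAreaRect(t[:,:2].astype(np.float32)),np.median(t[:,2]))
m=((P[...,2]>.006)&(P[...,2]<.024)&(np.hypot(P[...,0]-.575,P[...,1]-.145)<.045)); print('low',m.sum(),np.median(P[m],0))
cx,cy=ce[i].astype(int);x0=max(cx-80,0);y0=max(cy-60,0);c=d['pixels'][y0:cy+60,x0:cx+80];print(x0,y0)
cv2.imwrite('pics/w3.png',cv2.resize(c,None,fx=4,fy=4,interpolation=cv2.INTER_CUBIC))
E
```

```text
clock: 17.95
position: [0.5037, -0.2785, 0.2226]
ee_rot: [2.628, 1.712, 0.004]
force: [-0.6, -0.3, -0.7]
width: 0.6
gripper_force: 0.0
clock: 19.45
position: [0.545, 0.0555, 0.2191]
ee_rot: [2.634, 1.712, -0.002]
force: [0.9, 0.2, 0.6]
width: 0.6
gripper_force: 0.0
[0.54502236 0.05543838 0.21924243] 66.0
[271.25801749  95.27113703] [256  79  31  33 686] ((0.5757256746292114, 0.15288002789020538), (0.027835607528686523, 0.027692744508385658), 87.29414367675781) 0.031587104157368345
low 123 [0.55434783 0.14603329 0.01740919]
191 35
```

View pics/w3.png

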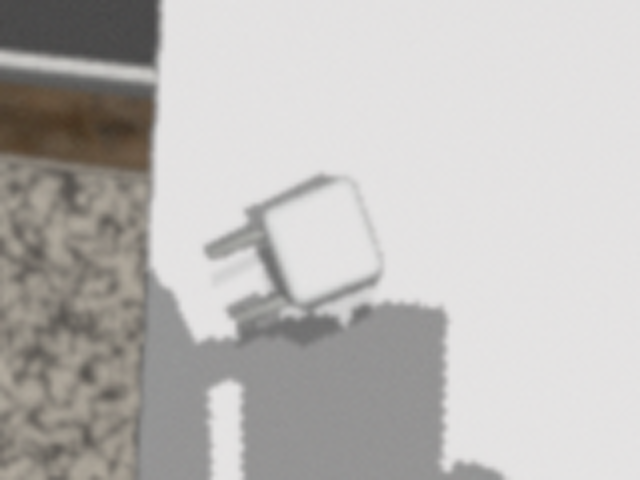

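Charger: top face centre at (0.576,0.153), height 32 mm, 28 x 28 mm as described. Prongs point left at about 177°. The tool has to turn +17.2 units. I'll grasp 8 mm towards +y so the gripper body clears the green stick.

```bash
python3 -m creep '[[0,0,0,1,0.65],[0,0,0,1,0.65],[0,0,0,1,0.65],[0,0,0,1,0.65],[0,0,0,1,0.65],[0,0,0,1,0.65],[0,0,0,1,0.65],[0,0,0,1,0.65],[0,0,0,1,0.65],[0,0,0,1,0.65],[0,0,0,1,0.65],[0,0,0,1,0.65]]' && python3 -m creep '[[0,0,0,1,0.65],[0,0,0,1,0.65],[0,0,0,1,0.65],[0,0,0,1,0.65],[0,0,0,1,0.65],[0,0,0,0.15,0.65],[0,0,0,0,0.65]]'
python3 - <<'E'
from h import *
print(to(.5757,.161,.12),yaw())
E
```

```text
clock: 21.0
position: [0.5451, 0.0557, 0.2196]
ee_rot: [3.103, 0.489, -0.0]
force: [-0.4, 0.9, -0.9]
width: 0.649
gripper_force: 0.0
clock: 21.88
position: [0.5452, 0.0566, 0.2196]
ee_rot: [3.141, -0.066, 0.0]
force: [0.6, -0.0, -0.1]
width: 0.646
gripper_force: 0.0
[ 0.65 -2.64  2.49] -2.4
```

```bash
python3 -m creep '[[0.16,-0.66,0,0,0.65],[0.16,-0.66,0,0,0.65],[0.16,-0.66,0.5,0,0.65],[0.17,-0.66,0.7,0,0.65],[0,0,0.7,0,0.65],[0,0,0.6,0,0.65],[0,0,0,0,0.65]]'
python3 - <<'E'
from h import *
print(to(.5757,.161,.005),yaw())
E
```

```text
clock: 22.75
position: [0.5745, 0.1609, 0.1178]
ee_rot: [3.14, -0.066, -0.005]
force: [-0.4, -0.0, 0.7]
width: 0.648
gripper_force: 0.0
[ 0.04 -0.01  2.82] -2.4
```

```bash
python3 -m creep '[[0.03,0,0.7,0,0.65],[0,0,0.7,0,0.65],[0,0,0.7,0,0.65],[0,0,0.5,0,0.65],[0,0,0.2,0,0.65],[0,0,0,0,0.5],[0,0,0,0,0.4],[0,0,0,0,0.3],[0,0,0,0,0.2],[0,0,0,0,0.2],[0,0,0,0,0.2],[0,0,0,0,0.2]]' 18 && python3 -m creep '[[0,0,-0.5,0,0.2],[0,0,-0.8,0,0.2],[0,0,-0.8,0,0.2],[0,0,-0.8,0,0.2],[0,0,-0.3,0,0.2],[0,0,0,0,0.2]]'
python3 - <<'E'
from h import *
grab('wrist','w4.png');print(to(.5786,-.1082,.13),yaw())
E
```

```text
clock: 24.25
position: [0.5773, 0.1615, 0.0082]
ee_rot: [-3.141, 0.067, -0.001]
force: [-1.5, -0.8, 6.7]
width: 0.303
gripper_force: 18.0
clock: 25.0
position: [0.5771, 0.1617, 0.1357]
ee_rot: [-3.141, 0.067, -0.001]
force: [0.1, -0.1, -0.2]
width: 0.303
gripper_force: 18.0
[0.34 6.73 0.12] -2.4
```

View pics/w4.png

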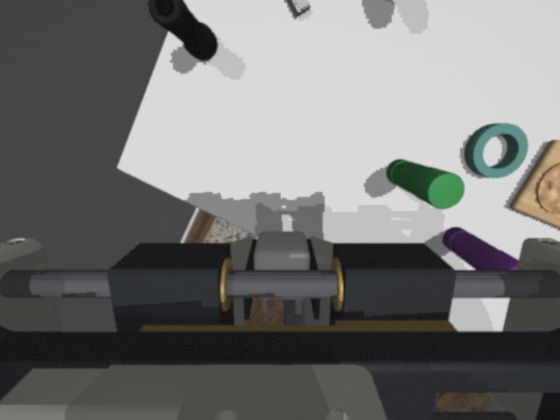

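Charger held at (283,255), width 27.9 mm. Carrying it over, then turning back.

```bash
python3 -m creep '[[0,0.5,0,0,0.2],[0.04,0.8,0,0,0.2],[0.05,0.8,0,0,0.2],[0.05,0.8,0,0,0.2],[0.05,0.8,0,0,0.2],[0.05,0.8,0,0,0.2],[0.05,0.8,0,0,0.2],[0.05,0.8,0,0,0.2],[0,0.63,0,0,0.2],[0,0,0,-1,0.2],[0,0,0,-1,0.2],[0,0,0,-1,0.2]]' && python3 -m creep '[[0,0,0,-1,0.2],[0,0,0,-1,0.2],[0,0,0,-1,0.2],[0,0,0,-1,0.2],[0,0,0,-1,0.2],[0,0,0,-1,0.2],[0,0,0,-1,0.2],[0,0,0,-1,0.2],[0,0,0,-1,0.2],[0,0,0,-1,0.2],[0,0,0,-1,0.2],[0,0,0,-1,0.2]]' && python3 -m creep '[[0,0,0.5,-1,0.2],[0,0,0.8,-1,0.2],[0,0,0.8,0,0.2],[0,0,0.3,0,0.2],[0,0,0,0,0.2],[0,0,0,0,0.2]]'
python3 - <<'E'
from h import *
s=readout.observe();print(s['width'],to(.5786,-.1082,.024),yaw())
E
```

```text
clock: 26.55
position: [0.5776, -0.1098, 0.1342]
ee_rot: [3.13, 0.263, -0.004]
force: [0.4, 0.0, -0.3]
width: 0.304
gripper_force: 18.0
clock: 28.05
position: [0.5776, -0.1096, 0.1341]
ee_rot: [-2.752, -1.514, 0.004]
force: [0.5, 0.7, -1.1]
width: 0.303
gripper_force: 18.0
clock: 28.8
position: [0.5797, -0.1082, 0.0405]
ee_rot: [2.641, 1.7, 0.002]
force: [0.7, 1.4, 0.2]
width: 0.301
gripper_force: 18.0
0.3011675410959388 [-0.01 -0.02  0.41] 65.5
```

```bash
python3 -m creep '[[0,-0.02,0.2,0,0.2],[0,0,0.2,0,0.2],[0,0,0.01,0,0.2],[0,0,0,0,0.4],[0,0,0,0,0.5],[0,0,0,0,0.5],[0,0,-0.4,0,0.5],[0,0,-0.8,0,0.5],[0,0,-0.9,0,0.5],[0,0,-0.9,0,0.5],[0,0,-0.9,0,0.5],[0,0,-0.9,0,0.5]]' && python3 -m creep '[[-0.6,0,0,0,0.5],[-0.9,0,-0.5,0,0.5],[-0.9,0,-0.5,0,0.5],[-0.9,0,-0.5,0,0.5],[-0.9,0,-0.5,0,0.5],[-0.9,0,0,0,0.5],[-0.9,0,0,0,0.5],[0,0,0,0,0.5],[0,0,0,0,0.5]]'
python3 - <<'E'
from h import *
d=grab('wrist','w5.png');P=cloud(d);c=np.array([.5405,-.193]);u=np.array([.4096,.9123]);v=np.array([u[1],-u[0]])
m=((P[...,2]>.026)&(P[...,2]<.12)&(np.abs((P[...,:2]-c)@v)<.04)&(np.abs((P[...,:2]-c)@u)<.125)).astype(np.uint8)
n,l,s,ce=cv2.connectedComponentsWithStats(m)
for i in range(1,n):
    if s[i,4]>60:
        q=P[l==i];t=q[q[:,2]>np.percentile(q[:,2],97)-.006];k=(t.min(0)+t.max(0))/2;print(ce[i].round(),k.round(4),'along',((k[:2]-c)@u).round(4),'across',((k[:2]-c)@v).round(4),t[:,2].max().round(3))
E
```

```text
clock: 30.3
position: [0.5781, -0.1075, 0.2177]
ee_rot: [2.641, 1.701, 0.001]
force: [0.7, -0.4, 0.1]
width: 0.499
gripper_force: 0.0
clock: 31.42
position: [0.4792, -0.3252, 0.296]
ee_rot: [2.641, 1.701, 0.001]
force: [0.3, 0.5, -0.0]
width: 0.502
gripper_force: 0.0
[283.  34.] [ 0.5534 -0.1652  0.0637] along 0.0306 across 0.0004 0.067
[283.  87.] [ 0.5279 -0.2221  0.0812] along -0.0317 across 0.0005 0.085
[282. 143.] [ 0.5006 -0.2796  0.1036] along -0.0953 across -0.0009 0.107
```

View pics/w5.png

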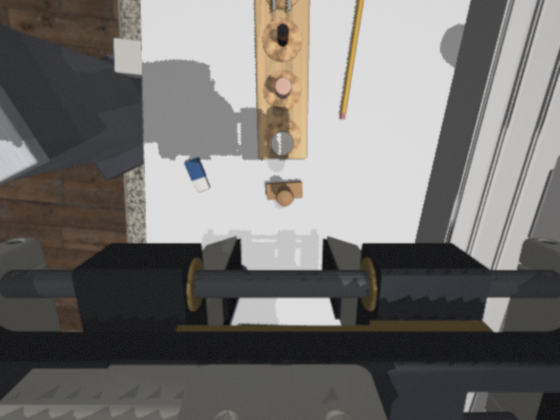

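Glue stick (282,143) is next to the stamp (284,193), then lip balm (283,87), battery (283,34) and charger (282,3). All stand centred to within 3 mm. One look at the whole row from the scene camera.

```bash
python3 - <<'E'
from h import *
d=grab('scene')
e=grab('side');im=[cv2.resize(x['pixels'][b[1]:b[1]+110,b[0]:b[0]+140],None,fx=2.8,fy=2.8,interpolation=cv2.INTER_CUBIC) for x,b in((d,(250,165)),(e,(240,190)))]
cv2.imwrite('pics/end.png',np.hstack(im))
E
```

```text
(no output)
```

View pics/end.png

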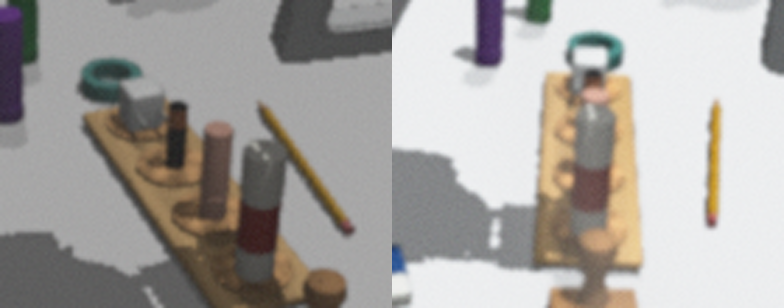

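All four stand upright on their coasters: charger (140,105), battery (178,135), lip balm (217,170), glue stick (262,210), rising towards the stamp (325,285).

```bash
python3 -c "
from cell import sign_off
print(sign_off())"
```

```text
the job is handed in; nothing more can be done
None
```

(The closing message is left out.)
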